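Unclip the knob-handled clay stamp from its sprung rail

TASK

Three wooden clay stamps are snapped into the sprung clips of the rail on the pottery bench. Pull the one with the thick round knob handle straight up out of its clip and set it down, upright on its foot, on the middle of the plain white plaster block, letting go only once it stands there. Leave the other two stamps clipped in the rail.

Things in the scene. Friction and masses are not known exactly. Their poses are not given: they have to be found in the camera images.
- knob_stamp_mid (a point): Stamp to move: brown wood, round, 104 mm tall, 0.13-0.25 kg. Point: on its axis 52 mm above its flat underside, z up. Drum knob 34 mm across fills the top 30 mm (knob centre 37 mm above this point), neck 20 mm across, foot 52 mm. Stands in any of the rail's 3 bays, underside 12 mm above the table; two sprung catches hold its foot: pull straight up, about 15 N, free after 25 mm, clear of the rail after 40 mm.
- slim_stamp_mid (a point): Stamp to leave alone: straight slim handle 16 mm in diameter, same 52 mm foot, 104 mm tall, in another bay. Point: on its axis, 52 mm above its underside, z up. The fixed rail is light wood and aluminium, 275 x 104 mm, its steel catches reach 42 mm above the table; the bays lie in a straight row, 85 mm apart.
- bar_stamp_mid (a point): Stamp to leave alone: T-handle, a crossbar 70 mm long and 18 mm thick lying across the rail; same 52 mm foot, 104 mm tall, in another bay. Point: on its axis, 52 mm above its underside; z up, x along the crossbar (across the rail), y along the row of bays.
- plaster_top (a point): Centre of the flat top of the plain white plaster block, 120 x 120 mm and 20 mm high, fixed on the bench nearer the robot than the rail; z up, x and y along its sides. The grey patterned clay tile of similar size on the other side is not it.
There are look-alikes about, which are no part of the job. What is shaped like the part that bears knob_stamp_mid but green or orange is not meant.

How it is judged:
By the outcome, as a careful person would: the job done as asked, in the order asked, and still so for the second after the job is handed in, with the robot touching nothing.
It also fails if it takes over 38 s, if anything falls off the work surface, if the arm or the gripper's body presses on something with over 40 N, if the wrist force passes 120 N, or if a joint passes its speed limit or range.

ROBOT

A 6-joint arm with a two-finger parallel gripper is mounted at the origin on the work surface. World frame = base frame: x ahead of the robot, y to its left, z up, the work surface at z = 0. Lengths are in m, angles in rad, forces in N, time in s.
With the tool pointing down it reaches from about 0.375 to 0.9 m from the base axis. Payload 3.1 kg.
Tool frame: the origin (TCP) lies midway between the tips of the shut fingers; the grasp point (between the pads) lies 19 mm behind it (manip.grasp_offset is the distance from the TCP to the grasp point, in m); z points along the fingers, y is the line along which they close (so a half turn about z gives the same grasp; the last joint's range is limited). The gripper opens to 85 mm and grips with 20 to 120 N. Pads are 22 mm wide; open, the fingers measure 114 mm over their backs; the gripper's body (76 mm by 85 mm) begins 54 mm behind the grasp point. The pads swing forward as they close: fully open they stand 13 mm farther back than shut.
Start: joints at [1.109, 0.527, 1.433, -0, 1.181, -0.178], TCP at [0.174, 0.6, 0.231] pointing down, gripper open.
Joint ranges: [-3.08, 3.08], [-0.75, 2.2], [0.22, 2.44], [-1.43, 4.57], [0, 2.65], [-2.85, 2.85]. Speed limits (rad/s): [2.79, 2.79, 3.14, 3.14, 3.14, 3.14].

INTERFACE

Orientations are given as a unit quaternion [x, y, z, w].
In Python, from station import sensors, cams, order, manip gives the robot as it stands.
- The arm moves only by the tool move_arm, never from a script. Its argument "targets" is a list of rows, each an object of numbers: "dx", "dy", "dz": the shift along the world's x, y, z normalised to -1 to 1, where 1 is 25 mm; "rx", "ry", "rz": the turn, a rotation vector about the world's x, y, z normalised to -1 to 1, where 1 is 30 degrees. A call has exactly 10 rows; each row shifts and turns the commanded pose from where the row before left it; what a row does not reach is not made up. A row lasts 1/8 s, in which the tool goes at most 62.5 mm and 10.7 degrees, less where a joint would pass 70% of its speed; a pose out of reach is approached as far as the arm can. A call with a number of a shift or a turn outside -1 to 1 is refused whole. A call with a gripper value outside its range is refused whole. "claw" is the opening in per cent of the stroke, from 0 (shut) to 100 (fully open), set as the call begins (left out, the last holds). The fingers move at their own pace and stop on an object; "newtons" is the grip in N (left out, the last holds). Time passes only in rows, so rows that do not move let the fingers close, or fill a call up. It gives the time, the measured TCP pose, the force, the opening and the grip force at its end, in the units of the state.
- sensors.sense(): the state, without advancing time (a new reading comes with each control period).
- cams.snapshot(name): name is "scene" or "side" or "wrist"; returns the picture (420x560x3 uint8, red, green, blue); there is no depth.
- cams.camera_model(name): a dict with "fx", "fy", "cx", "cy" (pixels), "distortion" ([k1, k2, p1, p2, k3] as OpenCV has them; the pictures are not rectified), "extrinsics" (4x4, takes a point from world to camera coordinates). Camera axes: x right, y down, z forward; pixel columns grow to the right and rows downward; lengths in m; the calibration is good to about 2 mm. A picture is of the moment at which its call begins: read the wrist's pose just before it. camera_model takes no time and is no camera call; for the wrist camera it gives the pose at the moment of the call.
- order.sign_off(): hands the job in; it is judged then, once.
The state is a dict: "t": time; "q": joint angles; "qd": joint speeds; "tau": joint torques, N m; "tcp_pos": TCP position; "tool_rot": TCP orientation; "force": force on the tool from outside, world axes, zero at the start; "ft_torque": the same for the moment, N m; "finger_gap": opening from 0.0 (shut) to 1.0 (fully open); "gripper_force": force on a finger pad.
Only numpy, scipy, OpenCV 4.12 (cv2) and the standard library are available. Lean on these libraries where they do the work, as an engineer would, in place of code of your own. Each camera call takes 0.05 s, during which the arm holds its last target. There are 200 camera calls.

## Working session

There is one attempt and no reset: what is moved stays moved. The work goes in short steps, Python scripts to look and compute and a tool call to move; the robot and the scene stay as the last step left them, time stands still between calls to the robot, and variables do not carry over. Pictures are saved under pics/ and viewed, at most 10 in all, crops included, and the job is handed in when it is done.

Besides the shell and the picture viewer there is one more tool, called after "Emit:" as name(argument=value, ...) on one line, values as JSON. move_arm: Moves the arm, as the interface text tells. Scaled input: -1 to 1 covers 25 mm each way for a shift and 30 degrees each way for a turn. Its arguments: {"type":"object","properties":{"targets":{"type":"array"},"claw":{"type":"number"},"newtons":{"type":"number"}},"required":["targets"]}

```bash
mkdir -p pics && cat > h.py <<'E'
from station import sensors, cams, order, manip
import numpy as np, cv2
def snap(n,f=None):
    m=cams.camera_model(n); im=cams.snapshot(n)
    if f: cv2.imwrite('pics/'+f,cv2.cvtColor(im,cv2.COLOR_RGB2BGR))
    return im,m
def ray(m,uv):
    K=np.array([[m['fx'],0,m['cx']],[0,m['fy'],m['cy']],[0,0,1.]])
    p=cv2.undistortPoints(np.array([[uv]],float),K,np.array(m['distortion']))[0,0]
    E=np.array(m['extrinsics']);R,t=E[:3,:3],E[:3,3]
    return -R.T@t, R.T@np.array([p[0],p[1],1])
def onz(m,uv,z):
    o,d=ray(m,uv); return o+d*(z-o[2])/d[2]
def proj(m,P):
    K=np.array([[m['fx'],0,m['cx']],[0,m['fy'],m['cy']],[0,0,1.]]);E=np.array(m['extrinsics'])
    return cv2.projectPoints(np.array(P,float).reshape(-1,3),cv2.Rodrigues(E[:3,:3])[0],E[:3,3],K,np.array(m['distortion']))[0].reshape(-1,2)
E
python3 - <<'E'
from h import *
a,m=snap('scene','a.png');b,_=snap('side','b.png')
s=sensors.sense();print(s['tcp_pos'],s['tool_rot'],manip.grasp_offset,s['t'])
E
```

```text
[0.17406494 0.59958514 0.23040383] [ 1.40914812e-01  9.90021207e-01 -9.57960570e-04 -3.28306941e-04] 0.0187 0.1
```

View pics/a.png

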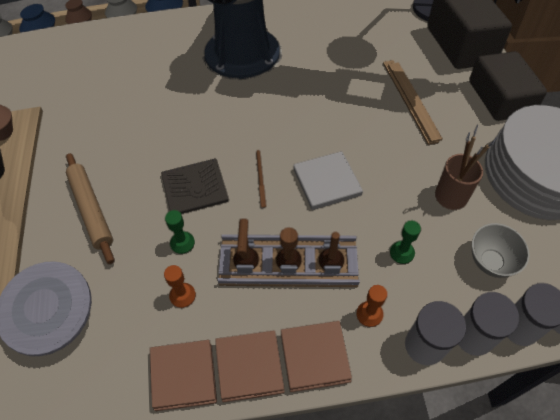

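View pics/b.png

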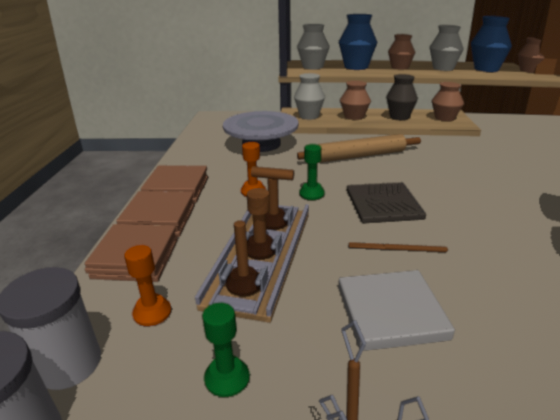

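The scene picture shows the brown stamps in the rail: bar (243,235), thick round knob (289,240) and slim (334,245). The look-alikes are green at (175,220) and (410,232), and orange at (175,278) and (376,297). The plain white plaster is at (327,180), and the grey patterned tile at (195,185) is not it. I choose the middle stamp, which is at about (258,201) in the side view. Next I'll check it in a close crop and measure.

```bash
python3 - <<'E'
from h import *
a,ma=snap('scene');b,mb=snap('side')
ca=a[205:295,210:370];cb=b[160:310,195:315]
c1=cv2.resize(ca,None,fx=4,fy=4,interpolation=cv2.INTER_CUBIC)[:360];c2=cv2.resize(cb,None,fx=2.4,fy=2.4,interpolation=cv2.INTER_CUBIC)
h=max(len(c1),len(c2));f=lambda c:cv2.copyMakeBorder(c,0,h-len(c),0,0,cv2.BORDER_CONSTANT)
o=np.hstack([f(c1)[:, 120:560],f(c2)]);cv2.imwrite('pics/c.png',o[:,:,::-1]);print(o.shape)
# plaster
hsv=cv2.cvtColor(a,cv2.COLOR_RGB2HSV)
for im,m,box in((a,ma,(280,140,100,80)),(b,mb,(325,260,135,95))):
    x,y,w,h=box;g=im[y:y+h,x:x+w].astype(int)
    hs=cv2.cvtColor(im[y:y+h,x:x+w],cv2.COLOR_RGB2HSV)
    mk=((hs[...,1]<30)&(hs[...,2]>120)).astype(np.uint8)
    c=max(cv2.findContours(mk,0,2)[0],key=cv2.contourArea)
    hull=cv2.convexHull(c);ap=cv2.approxPolyN(hull,4).reshape(-1,2)+[x,y] 
    print(cv2.contourArea(c),ap.tolist())
    for p in ap: print(onz(m,p,.02).round(4))
# knob: rays
for za in(.101,):
    print(onz(ma,(289,238),za),onz(mb,(258,201),za))
    print('slim',onz(ma,(334.5,239),.11),'bar',onz(ma,(243,235),.10))
print(proj(mb,onz(ma,(289,238),.101)))
E
```

```text
(360, 728, 3)
2205.0 [[363, 190], [312, 205], [293, 163], [342, 150]]
[0.5224 0.2095 0.02  ]
[0.5437 0.0932 0.02  ]
[0.426 0.072 0.02 ]
[0.4058 0.1887 0.02  ]
5587.5 [[456, 331], [363, 343], [339, 277], [418, 270]]
[0.4039 0.1923 0.02  ]
[0.5185 0.2146 0.02  ]
[0.541  0.0944 0.02  ]
[0.4262 0.0745 0.02  ]
[0.66179623 0.02437293 0.101     ] [0.66010964 0.02409172 0.101     ]
slim [0.68191489 0.1051313  0.11      ] bar [ 0.64166624 -0.05883815  0.1       ]
[[256.8388028  201.07353286]]
```

View pics/c.png

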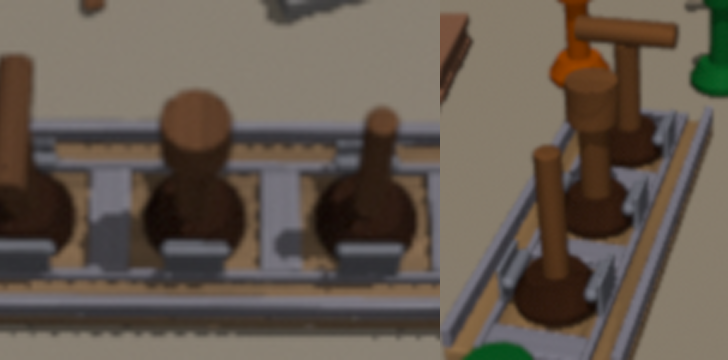

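The crop confirms the choice: the middle stamp is brown with a thick drum knob, its top centre at about scene (289,235), and slim and T-bar neighbours on either side. The catches sit across the rail above the foot only. The knob is near (0.661, 0.0245) and the plaster centre near (0.4735, 0.142). I'll move above the knob with the fingers closing across the rail.

Emit:
move_arm(targets=[{"dx":0.8,"dy":-0.9,"rz":-0.1},{"dx":0.8,"dy":-0.9,"rz":-0.1},{"dx":0.8,"dy":-0.9,"rz":-0.1},{"dx":0.8,"dy":-0.9,"rz":-0.1},{"dx":0.8,"dy":-0.9,"rz":-0.1},{"dx":0.8,"dy":-0.9,"rz":-0.1},{"dx":0.8,"dy":-0.9,"rz":-0.1},{"dx":0.8,"dy":-0.9,"rz":-0.1},{"dx":0.8,"dy":-0.9,"rz":-0.1},{"dx":0.8,"dy":-0.9,"rz":-0.1}], claw=100)

```text
schema error: expected keys dx, dy, dz, rx, ry, rz
```

Emit:
move_arm(targets=[{"dx":0.8,"dy":-0.9,"rz":-0.1},{"dx":0.8,"dy":-0.9,"rz":-0.1},{"dx":0.8,"dy":-0.9,"rz":-0.1},{"dx":0.8,"dy":-0.9,"rz":-0.1},{"dx":0.8,"dy":-0.9,"rz":-0.1},{"dx":0.8,"dy":-0.9,"rz":-0.1},{"dx":0.8,"dy":-0.9,"rz":-0.1},{"dx":0.8,"dy":-0.9,"rz":-0.1},{"dx":0.8,"dy":-0.9,"rz":-0.1},{"dx":0.8,"dy":-0.9,"rz":-0.1}])

```text
schema error: expected keys dx, dy, dz, rx, ry, rz
```

Emit:
move_arm(targets=[{"dx":0.5,"dy":-0.7,"rz":-0.1},{"dx":0.5,"dy":-0.7,"rz":-0.1},{"dx":0.5,"dy":-0.7,"rz":-0.1},{"dx":0.5,"dy":-0.7,"rz":-0.1},{"dx":0.5,"dy":-0.7,"rz":-0.1},{"dx":0.5,"dy":-0.7,"rz":-0.1},{"dx":0.3,"dy":-0.5,"rz":-0.1},{"dx":0.2,"dy":-0.3,"rz":-0.1},{"rz":-0.1},{}])

```text
schema error: expected keys dx, dy, dz, rx, ry, rz
```

```bash
python3 - <<'E'
from h import *
w,m=snap('wrist','w.png')
s=sensors.sense();print(s['tcp_pos'],s['tool_rot'],s['t'],s['q'])
print(proj(m,[[.661,.0245,.116],[.661,.0245,.086]]))
E
```

```text
[0.17422067 0.59988037 0.23082008] [ 1.40931169e-01  9.90019258e-01 -4.94660500e-04 -1.70092822e-04] 0.25 [ 1.10949734e+00  5.28015745e-01  1.43324332e+00  1.27729438e-05
  1.18137970e+00 -1.78499987e-01]
[[  8.56709579 591.41157724]
 [ 17.99817729 572.61243825]]
```

View pics/w.png

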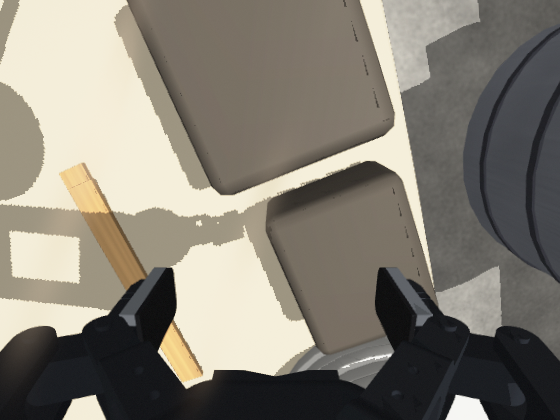

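Nothing moved, because every row must carry all six keys; the wrist picture is still the start view, with two dark blocks and the plates' edge. Before going, I'll check how far the cup with tools at (460,180) is from the path.

```bash
python3 - <<'E'
from h import *
ma=cams.camera_model('scene');mb=cams.camera_model('side')
for z in(0,.1,.2,.25):print('cup',z,onz(ma,(456,190),z)[:2],'tip',onz(ma,(478,127),z)[:2],'tip2',onz(ma,(465,140),z)[:2],'side',onz(mb,(350,330),z)[:2])
E
```

```text
cup 0 [0.54035358 0.42471689] tip [0.36476472 0.54768012] tip2 [0.40123882 0.49853975] side [0.52967054 0.17533779]
cup 0.1 [0.60434191 0.37175622] tip [0.4481628  0.48112699] tip2 [0.48060502 0.43741864] side [0.54318722 0.27154969]
cup 0.2 [0.66833025 0.31879555] tip [0.53156089 0.41457386] tip2 [0.55997123 0.37629752] side [0.55670389 0.36776158]
cup 0.25 [0.70032442 0.29231521] tip [0.57325993 0.38129729] tip2 [0.59965433 0.34573697] side [0.56346223 0.41586753]
```

The cup's tools reach z≈0.2 near (0.55, 0.38), so I'll bow the path away from it.

Emit:
move_arm(targets=[{"dx":0.5,"dy":-1,"dz":0,"rx":0,"ry":0,"rz":-0.1},{"dx":0.5,"dy":-1,"dz":0,"rx":0,"ry":0,"rz":-0.1},{"dx":0.5,"dy":-1,"dz":0,"rx":0,"ry":0,"rz":-0.1},{"dx":0.5,"dy":-1,"dz":0,"rx":0,"ry":0,"rz":-0.1},{"dx":0.5,"dy":-1,"dz":0,"rx":0,"ry":0,"rz":-0.1},{"dx":0.5,"dy":-1,"dz":0,"rx":0,"ry":0,"rz":-0.1},{"dx":0.5,"dy":-1,"dz":0,"rx":0,"ry":0,"rz":-0.1},{"dx":0.5,"dy":-1,"dz":0,"rx":0,"ry":0,"rz":-0.1},{"dx":0.5,"dy":-1,"dz":0,"rx":0,"ry":0,"rz":-0.1},{"dx":0.5,"dy":-1,"dz":0,"rx":0,"ry":0,"rz":-0.1}], claw=100)

```text
t: 1.5
tcp_pos: [0.2997, 0.3494, 0.2314]
tool_rot: [0.393, 0.919, 0.0, 0.0]
force: [0.3, -0.3, -0.5]
finger_gap: 1.002
gripper_force: 0.0
```

Emit:
move_arm(targets=[{"dx":0.8,"dy":-0.8,"dz":0,"rx":0,"ry":0,"rz":-0.1},{"dx":0.8,"dy":-0.8,"dz":0,"rx":0,"ry":0,"rz":-0.1},{"dx":0.8,"dy":-0.8,"dz":0,"rx":0,"ry":0,"rz":-0.1},{"dx":0.8,"dy":-0.8,"dz":0,"rx":0,"ry":0,"rz":-0.1},{"dx":0.8,"dy":-0.8,"dz":0,"rx":0,"ry":0,"rz":-0.1},{"dx":0.8,"dy":-0.8,"dz":0,"rx":0,"ry":0,"rz":-0.1},{"dx":0.8,"dy":-0.8,"dz":0,"rx":0,"ry":0,"rz":-0.1},{"dx":0.8,"dy":-0.8,"dz":0,"rx":0,"ry":0,"rz":-0.1},{"dx":0.8,"dy":-0.8,"dz":0,"rx":0,"ry":0,"rz":-0.1},{"dx":0.8,"dy":-0.8,"dz":0,"rx":0,"ry":0,"rz":-0.1}])

```text
t: 2.75
tcp_pos: [0.5, 0.1494, 0.2313]
tool_rot: [0.618, 0.786, 0.0, -0.0]
force: [-0.2, 0.0, 0.1]
finger_gap: 1.001
gripper_force: 0.0
```

Emit:
move_arm(targets=[{"dx":0.8,"dy":-0.6,"dz":0,"rx":0,"ry":0,"rz":-0.1},{"dx":0.8,"dy":-0.6,"dz":0,"rx":0,"ry":0,"rz":-0.1},{"dx":0.8,"dy":-0.6,"dz":0,"rx":0,"ry":0,"rz":-0.1},{"dx":0.8,"dy":-0.6,"dz":0,"rx":0,"ry":0,"rz":-0.1},{"dx":0.8,"dy":-0.6,"dz":0,"rx":0,"ry":0,"rz":-0.1},{"dx":0.8,"dy":-0.6,"dz":0,"rx":0,"ry":0,"rz":-0.1},{"dx":0.8,"dy":-0.6,"dz":0,"rx":0,"ry":0,"rz":-0.1},{"dx":0.5,"dy":-0.5,"dz":0,"rx":0,"ry":0,"rz":-0.1},{"dx":0.3,"dy":-0.3,"dz":0,"rx":0,"ry":0,"rz":-0.1},{"dx":0.1,"dy":0,"dz":0,"rx":0,"ry":0,"rz":0}])

```text
t: 4.0
tcp_pos: [0.6621, 0.0246, 0.231]
tool_rot: [0.784, 0.621, -0.0, -0.0]
force: [0.1, 0.4, 0.3]
finger_gap: 1.001
gripper_force: 0.0
```

```bash
python3 - <<'E'
from h import *
w,m=snap('wrist','w2.png')
s=sensors.sense();print(s['tcp_pos'],s['tool_rot'],s['t'],s['q'])
print(proj(m,[[.661,.0245,.116],[.661,.0245,.086]]))
E
```

```text
[0.66213274 0.02505517 0.23104464] [ 7.83761896e-01  6.21061379e-01 -2.09760833e-05 -2.30113624e-04] 4.05 [-1.30623593e-01  5.79921293e-01  1.33125425e+00  3.07918949e-04
  1.23077671e+00  9.98775692e-02]
[[273.99160484 204.39657819]
 [274.1576586  194.87833363]]
```

View pics/w2.png

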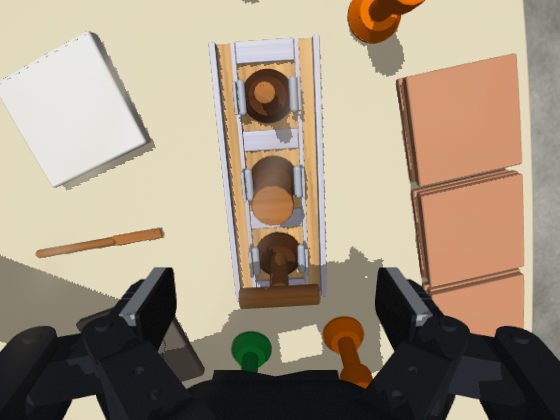

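The wrist view shows the knob top centred at (273,204), against a prediction of (274,204). The rail is aligned with the fingers astride it, slim above at (266,93) and T-bar below at (280,295). Now I'll descend and grip.

Emit:
move_arm(targets=[{"dx":-0.04,"dy":0,"dz":-0.9,"rx":0,"ry":0,"rz":0},{"dx":0,"dy":0,"dz":-0.9,"rx":0,"ry":0,"rz":0},{"dx":0,"dy":0,"dz":-0.9,"rx":0,"ry":0,"rz":0},{"dx":0,"dy":0,"dz":-0.9,"rx":0,"ry":0,"rz":0},{"dx":0,"dy":0,"dz":-0.8,"rx":0,"ry":0,"rz":0},{"dx":0,"dy":0,"dz":-0.7,"rx":0,"ry":0,"rz":0},{"dx":0,"dy":0,"dz":-0.5,"rx":0,"ry":0,"rz":0},{"dx":0,"dy":0,"dz":-0.3,"rx":0,"ry":0,"rz":0},{"dx":0,"dy":0,"dz":-0.2,"rx":0,"ry":0,"rz":0},{"dx":0,"dy":0,"dz":0,"rx":0,"ry":0,"rz":0}])

```text
t: 5.3
tcp_pos: [0.6609, 0.0251, 0.0788]
tool_rot: [0.784, 0.621, -0.0, -0.0]
force: [-0.2, -0.7, -0.1]
finger_gap: 0.999
gripper_force: 0.0
```

Emit:
move_arm(targets=[{"dx":0,"dy":0,"dz":0,"rx":0,"ry":0,"rz":0},{"dx":0,"dy":0,"dz":0,"rx":0,"ry":0,"rz":0},{"dx":0,"dy":0,"dz":0,"rx":0,"ry":0,"rz":0},{"dx":0,"dy":0,"dz":0,"rx":0,"ry":0,"rz":0},{"dx":0,"dy":0,"dz":0,"rx":0,"ry":0,"rz":0},{"dx":0,"dy":0,"dz":0,"rx":0,"ry":0,"rz":0},{"dx":0,"dy":0,"dz":0,"rx":0,"ry":0,"rz":0},{"dx":0,"dy":0,"dz":0,"rx":0,"ry":0,"rz":0},{"dx":0,"dy":0,"dz":0,"rx":0,"ry":0,"rz":0},{"dx":0,"dy":0,"dz":0,"rx":0,"ry":0,"rz":0}], claw=0, newtons=60)

```text
t: 6.55
tcp_pos: [0.6608, 0.0252, 0.0794]
tool_rot: [0.784, 0.621, 0.0, 0.0]
force: [-2.2, -0.0, 5.7]
finger_gap: 0.383
gripper_force: 59.7
```

Emit:
move_arm(targets=[{"dx":0,"dy":0,"dz":0.1,"rx":0,"ry":0,"rz":0},{"dx":0,"dy":0,"dz":0.2,"rx":0,"ry":0,"rz":0},{"dx":0,"dy":0,"dz":0.2,"rx":0,"ry":0,"rz":0},{"dx":0,"dy":0,"dz":0.2,"rx":0,"ry":0,"rz":0},{"dx":0,"dy":0,"dz":0.2,"rx":0,"ry":0,"rz":0},{"dx":0,"dy":0,"dz":0.3,"rx":0,"ry":0,"rz":0},{"dx":0,"dy":0,"dz":0.4,"rx":0,"ry":0,"rz":0},{"dx":0,"dy":0,"dz":0.4,"rx":0,"ry":0,"rz":0},{"dx":0,"dy":0,"dz":0.4,"rx":0,"ry":0,"rz":0},{"dx":0,"dy":0,"dz":0.4,"rx":0,"ry":0,"rz":0}])

```text
t: 7.8
tcp_pos: [0.6609, 0.0252, 0.1497]
tool_rot: [0.784, 0.621, 0.0, 0.0]
force: [-0.2, 0.3, -1.5]
finger_gap: 0.38
gripper_force: 62.0
```

```bash
python3 - <<'E'
from h import *
w,m=snap('wrist');b,mb=snap('side')
o=np.hstack([w[:,:440],cv2.resize(b[100:310,150:330],None,fx=2,fy=2)])
cv2.imwrite('pics/l.png',o[:,:,::-1]);print(o.shape)
s=sensors.sense();print(s['tcp_pos'],s['force'],s['finger_gap'],s['gripper_force'])
E
```

```text
(420, 800, 3)
[0.66184578 0.02506497 0.15047444] [ 0.35502256 -0.32540153 -1.51115659] 0.38336100966153047 62.05708660650998
```

View pics/l.png

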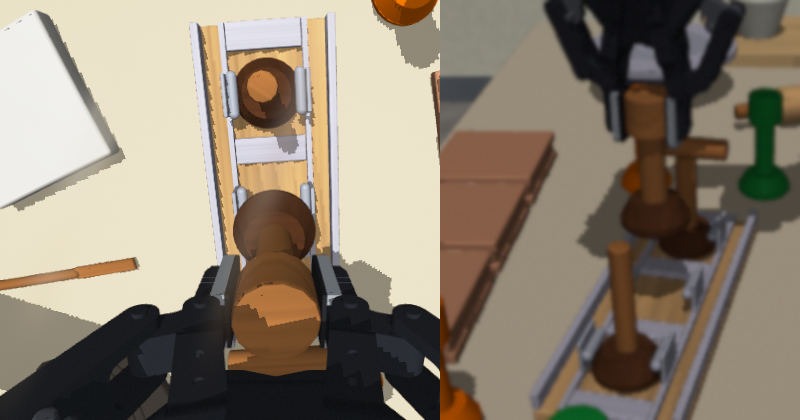

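The stamp is free and upright in the grip, with slim and T-bar still clipped. I'll carry it to the plaster.

Emit:
move_arm(targets=[{"dx":-0.4,"dy":0.25,"dz":0,"rx":0,"ry":0,"rz":0},{"dx":-0.8,"dy":0.5,"dz":0,"rx":0,"ry":0,"rz":0},{"dx":-0.9,"dy":0.55,"dz":0,"rx":0,"ry":0,"rz":0},{"dx":-1,"dy":0.65,"dz":0,"rx":0,"ry":0,"rz":0},{"dx":-1,"dy":0.6,"dz":0,"rx":0,"ry":0,"rz":0},{"dx":-1,"dy":0.65,"dz":0,"rx":0,"ry":0,"rz":0},{"dx":-1,"dy":0.6,"dz":0,"rx":0,"ry":0,"rz":0},{"dx":-0.8,"dy":0.5,"dz":0,"rx":0,"ry":0,"rz":0},{"dx":-0.4,"dy":0.25,"dz":0,"rx":0,"ry":0,"rz":0},{"dx":-0.2,"dy":0.13,"dz":0,"rx":0,"ry":0,"rz":0}])

```text
t: 9.15
tcp_pos: [0.4728, 0.1425, 0.1487]
tool_rot: [0.784, 0.621, -0.0, -0.0]
force: [-0.9, -0.7, -2.1]
finger_gap: 0.381
gripper_force: 62.0
```

Emit:
move_arm(targets=[{"dx":0,"dy":0,"dz":-0.2,"rx":0,"ry":0,"rz":0},{"dx":0,"dy":0,"dz":-0.4,"rx":0,"ry":0,"rz":0},{"dx":0,"dy":0,"dz":-0.4,"rx":0,"ry":0,"rz":0},{"dx":0,"dy":0,"dz":-0.4,"rx":0,"ry":0,"rz":0},{"dx":0,"dy":0,"dz":-0.4,"rx":0,"ry":0,"rz":0},{"dx":0,"dy":0,"dz":-0.2,"rx":0,"ry":0,"rz":0},{"dx":0,"dy":0,"dz":-0.1,"rx":0,"ry":0,"rz":0},{"dx":0,"dy":0,"dz":0,"rx":0,"ry":0,"rz":0},{"dx":0,"dy":0,"dz":0,"rx":0,"ry":0,"rz":0},{"dx":0,"dy":0,"dz":0,"rx":0,"ry":0,"rz":0}])

```text
t: 10.4
tcp_pos: [0.4735, 0.1422, 0.0966]
tool_rot: [0.784, 0.621, 0.0, 0.0]
force: [-0.3, -0.8, -2.3]
finger_gap: 0.38
gripper_force: 62.0
```

```bash
python3 - <<'E'
from h import *
a,ma=snap('scene');b,mb=snap('side')
s=sensors.sense();print(s['tcp_pos'],s['force'],s['finger_gap'],s['t'])
c=np.hstack([cv2.resize(a[110:230,250:370],(400,400)),cv2.resize(b[220:370,310:460],(400,400))])
cv2.imwrite('pics/p.png',c[:,:,::-1])
t=s['tcp_pos'];print(proj(mb,[[t[0],t[1],z] for z in(.028,.02)]))
E
```

```text
[0.47347587 0.14219317 0.09654486] [ 0.96187324  0.08941219 -1.38170666] 0.37941509259726974 10.5
[[393.12998475 296.94674503]
 [392.37612129 301.54893386]]
```

View pics/p.png

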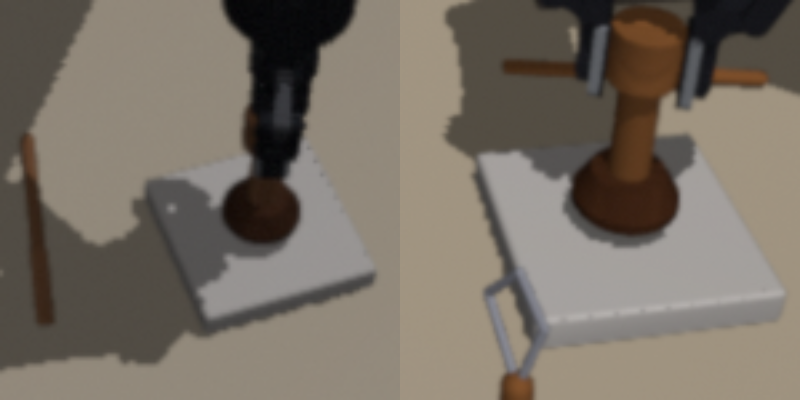

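Both views show the foot over the plaster's middle, a few mm above it. I'll lower it gently until contact.

Emit:
move_arm(targets=[{"dx":0,"dy":0,"dz":-0.06,"rx":0,"ry":0,"rz":0},{"dx":0,"dy":0,"dz":-0.06,"rx":0,"ry":0,"rz":0},{"dx":0,"dy":0,"dz":-0.05,"rx":0,"ry":0,"rz":0},{"dx":0,"dy":0,"dz":-0.04,"rx":0,"ry":0,"rz":0},{"dx":0,"dy":0,"dz":-0.04,"rx":0,"ry":0,"rz":0},{"dx":0,"dy":0,"dz":-0.03,"rx":0,"ry":0,"rz":0},{"dx":0,"dy":0,"dz":-0.02,"rx":0,"ry":0,"rz":0},{"dx":0,"dy":0,"dz":-0.02,"rx":0,"ry":0,"rz":0},{"dx":0,"dy":0,"dz":0,"rx":0,"ry":0,"rz":0},{"dx":0,"dy":0,"dz":0,"rx":0,"ry":0,"rz":0}])

```text
t: 11.75
tcp_pos: [0.4734, 0.1422, 0.0883]
tool_rot: [0.784, 0.621, 0.0, 0.0]
force: [0.0, -0.1, -0.6]
finger_gap: 0.378
gripper_force: 62.0
```

Emit:
move_arm(targets=[{"dx":0,"dy":0,"dz":-0.02,"rx":0,"ry":0,"rz":0},{"dx":0,"dy":0,"dz":0,"rx":0,"ry":0,"rz":0},{"dx":0,"dy":0,"dz":-0.02,"rx":0,"ry":0,"rz":0},{"dx":0,"dy":0,"dz":0,"rx":0,"ry":0,"rz":0},{"dx":0,"dy":0,"dz":-0.02,"rx":0,"ry":0,"rz":0},{"dx":0,"dy":0,"dz":0,"rx":0,"ry":0,"rz":0},{"dx":0,"dy":0,"dz":0,"rx":0,"ry":0,"rz":0},{"dx":0,"dy":0,"dz":0,"rx":0,"ry":0,"rz":0},{"dx":0,"dy":0,"dz":0,"rx":0,"ry":0,"rz":0},{"dx":0,"dy":0,"dz":0,"rx":0,"ry":0,"rz":0}])

```text
t: 13.0
tcp_pos: [0.4734, 0.1422, 0.0873]
tool_rot: [0.784, 0.621, 0.0, 0.0]
force: [-2.0, 0.3, 5.0]
finger_gap: 0.381
gripper_force: 62.6
```

The wrist force rose to +5 N, so the foot is standing on the plaster. I'll let go, then retreat straight up.

Emit:
move_arm(targets=[{"dx":0,"dy":0,"dz":0,"rx":0,"ry":0,"rz":0},{"dx":0,"dy":0,"dz":0,"rx":0,"ry":0,"rz":0},{"dx":0,"dy":0,"dz":0,"rx":0,"ry":0,"rz":0},{"dx":0,"dy":0,"dz":0,"rx":0,"ry":0,"rz":0},{"dx":0,"dy":0,"dz":0,"rx":0,"ry":0,"rz":0},{"dx":0,"dy":0,"dz":0,"rx":0,"ry":0,"rz":0},{"dx":0,"dy":0,"dz":0,"rx":0,"ry":0,"rz":0},{"dx":0,"dy":0,"dz":0,"rx":0,"ry":0,"rz":0},{"dx":0,"dy":0,"dz":0,"rx":0,"ry":0,"rz":0},{"dx":0,"dy":0,"dz":0,"rx":0,"ry":0,"rz":0}], claw=100)

```text
t: 14.25
tcp_pos: [0.4733, 0.1422, 0.0868]
tool_rot: [0.784, 0.621, -0.0, -0.0]
force: [-0.0, 0.3, 0.2]
finger_gap: 1.001
gripper_force: 0.0
```

Emit:
move_arm(targets=[{"dx":0,"dy":0,"dz":0.2,"rx":0,"ry":0,"rz":0},{"dx":0,"dy":0,"dz":0.4,"rx":0,"ry":0,"rz":0},{"dx":0,"dy":0,"dz":0.6,"rx":0,"ry":0,"rz":0},{"dx":0,"dy":0,"dz":0.8,"rx":0,"ry":0,"rz":0},{"dx":0,"dy":0,"dz":0.8,"rx":0,"ry":0,"rz":0},{"dx":0,"dy":0,"dz":0.8,"rx":0,"ry":0,"rz":0},{"dx":0,"dy":0,"dz":0.6,"rx":0,"ry":0,"rz":0},{"dx":0,"dy":0,"dz":0.3,"rx":0,"ry":0,"rz":0},{"dx":0,"dy":0,"dz":0,"rx":0,"ry":0,"rz":0},{"dx":0,"dy":0,"dz":0,"rx":0,"ry":0,"rz":0}])

```text
t: 15.5
tcp_pos: [0.4729, 0.1421, 0.199]
tool_rot: [0.784, 0.621, -0.0, -0.0]
force: [0.0, 0.1, 0.0]
finger_gap: 0.996
gripper_force: 0.0
```

```bash
python3 - <<'E'
from h import *
w,m=snap('wrist');b,mb=snap('side')
s=sensors.sense();print(s['tcp_pos'],s['force'],s['finger_gap'],s['t'])
c=np.hstack([cv2.resize(w,(400,300)),cv2.resize(b,(400,300))])
cv2.imwrite('pics/e.png',c[:,:,::-1])
E
```

```text
[0.47290982 0.14212011 0.19872805] [-0.23530166 -0.12259761 -0.19150634] 1.0005116731396677 15.6
```

View pics/e.png

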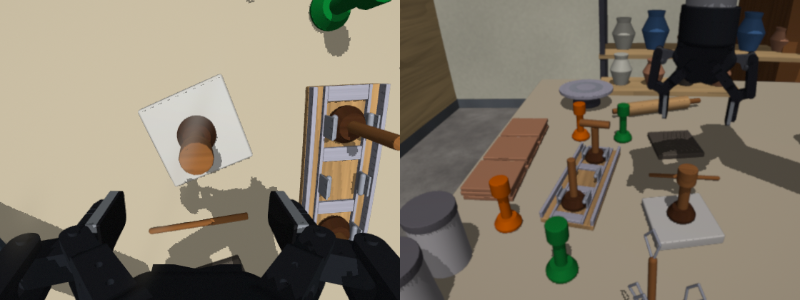

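The stamp stands upright in the middle of the white plaster (side view about (683,205)). The other two are still clipped and the gripper is clear.

```bash
python3 -c "
from station import order
print(order.sign_off())"
```

```text
the job is handed in; nothing more can be done
None
```

The knob-handled stamp now stands upright and released on the middle of the white plaster block, the slim and T-bar stamps are still clipped in the rail, and the job was handed in at about 15.6 s; no verdict came back.

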